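# Purge and open the dust filter

### The job

Purge the dust filter: twist the purge knob on the tilted control box clockwise fully to its stop against its spring, hold it there for a good second, then let go so that it springs back to rest. Then open the filter pot: press its bayonet cover down, turn it anticlockwise to unlock it without forcing it, lift it off and set it down upright in the middle of the wooden tray before letting go of it. Leave everything else on the bench where it is.

Things in the scene. Friction and masses are not known exactly. Their poses are not given: they have to be found in the camera images.
- console: grey control box on a bracket, fixed to the bench, 150 x 150 mm, about 125 mm tall at the back. Its square face is tilted 0.35 rad (20 degrees) from level, towards the -x side of this frame (normally the robot's side). Origin at the centre of its underside, z up.
- purge_knob (a joint): turn of the black purge knob on the control box's face, rad: 0 at rest, growing as it is turned CLOCKWISE (seen facing the knob), firm stop at 1.20. A return spring pulls it to 0 with 0.07 N m at rest, 0.22 N m at the stop, so arm and grip give way: drive on past the nominal angle until the stop is felt.
- knob_grip (a point): point on the knob's axis, in its grip bar (78 long x 20 wide x 42 mm high), 15 mm below the bar's top, 27 mm above the 72 mm round skirt, 37 mm above the face. z: turning axis, out of the tilted face; x: along the bar to the pointer end (turns with the knob; at rest 0.6 rad anticlockwise of the face's uphill direction).
- pot: grey round filter pot fixed to the bench, 114 mm diameter, rim 100 mm high; two opposite steel claws (165 mm across, 130 mm high) hold the cover's lugs. A sprung plate inside pushes the cover up; 8 mm detent teeth stop the lugs turning unless pressed down. Turned 1.0 rad the lugs are clear of the claws; end stop at about 1.4 rad. Origin: centre of the underside, z up.
- cover: aluminium cover, 0.2 kg, 68 mm tall: 82 mm spigot 16 mm deep, 112 mm disc 10 mm thick with two lugs (136 mm across) along x, grip bar on top. Origin: centre of the spigot's underside, z up; locked, z = 95 mm above the bench. To open: press down 11 mm (about 7 N) till the disc meets the rim; keep pressed, turn ANTICLOCKWISE seen from above 1.0 to 1.4 rad; lift straight up.
- cover_grip (a point): point on the cover's axis inside its grip bar (86 long along x, 22 wide, 42 mm high), 53 mm above the cover's origin, 15 mm below the bar's top, 27 mm above the disc; axes as the cover's. The spigot is out of the pot 16 mm above the fully pressed height.
- tray: wooden open tray fixed to the bench, 180 x 180 mm, 28 mm high, walls and floor 6 mm thick. Origin: centre of the underside; the inner floor is 6 mm above it. The cover stands in it on its spigot, clear of the walls if its centre is within 15 mm of the tray's centre.
- plane: bench plane, cast sole 190 x 58 mm, two wooden grips; a bystander. Origin at the underside.
- glue: white glue bottle, 60 mm diameter, 150 mm tall; a bystander. Origin at the underside.
- screwdriver: screwdriver lying on the bench; a bystander. Origin at the underside.
- wrench: steel wrench lying on the bench; a bystander. Origin at the underside.
- mug: white mug, 80 mm diameter, 90 mm tall; a bystander. Origin at the underside.
- offcut: wood offcut 120 x 60 x 35 mm; a bystander. Origin at the underside.
- blade: circular saw blade lying flat, 150 mm diameter; a bystander. Origin at the underside.
Mind the look-alikes: they are no part of the job. What is shaped like the cover but pink or red is not meant.

How it is judged:
By the outcome, as a careful person would: the job done as asked, in the order asked, and still so for the second after the job is handed in, with the robot touching nothing.
It also fails if it takes over 72 s, if anything falls off the work surface, if the arm or the gripper's body presses on something with over 40 N, if the wrist force passes 120 N, or if a joint passes its speed limit or range.

### The arm

A 7-joint arm with a two-finger parallel gripper is mounted at the origin on the work surface. World frame = base frame: x ahead of the robot, y to its left, z up, the work surface at z = 0. Lengths are in m, angles in rad, forces in N, time in s.
With the tool pointing down it reaches from about 0.425 to 0.925 m from the base axis. Payload 6.8 kg.
Tool frame: the origin (TCP) lies between the finger pads; the fingertips stand 22 mm ahead of it and the grasp point (between the pads) lies 3 mm ahead of it; z points along the fingers, y is the direction in which the jaws open and shut (so a half turn about z gives the same grasp; the last joint's range is limited). The gripper opens to 85 mm and grips with 20 to 120 N. Pads are 22 mm wide; open, the fingers measure 114 mm over their backs; the gripper's body (76 mm by 85 mm) begins 54 mm behind the grasp point. The pads swing forward as they close: fully open they stand 13 mm farther back than shut.
Start: joints at [-1.312, 0.477, 0.022, 1.555, -0.011, 1.109, -0.083], TCP at [0.242, 0.63, 0.253] pointing down, gripper open.
Joint ranges: [-2.96, 2.96], [-0.34, 2.1], [-1.41, 1.46], [0.24, 2.44], [-1.37, 4.51], [0.17, 1.92], [-2.96, 2.96]. Speed limits (rad/s): [2.39, 2.39, 3.14, 3.14, 3.14, 3.14, 3.14].

### API

Orientations are given as a unit quaternion [w, x, y, z].
In Python, from station import bot gives the robot as it stands. The module is installed in compiled form; this text tells all that it offers.
- The arm moves only by the tool drive_tool, never from a script. Its argument "series" is one flat list of numbers, 7 for each row, row after row: the opening, from -1 (shut) to 1 (fully open), then the shift along the tool's x, y, z in mm, then the turn, a rotation vector about the tool's x, y, z in rad. In form: [jaw, x, y, z, wx, wy, wz, jaw, x, y, z, wx, wy, wz, ...]. A call has 1 to 12 rows; each row shifts and turns the commanded pose from where the row before left it, along the tool's axes as they then stand; what a row does not reach is not made up. A row lasts 1/8 s, in which the tool goes at most 62.5 mm and 10.7 degrees, less where a joint would pass 70% of its speed; a pose out of reach is approached as far as the arm can. A call with a gripper value outside its range is refused whole. The fingers move at their own pace and stop on an object; "force" is the grip in N (left out, the last holds). Time passes only in rows, so rows that do not move let the fingers close. It gives the time, the measured TCP pose, the force and the opening at its end, in the units of the state.
- bot.get_obs(): the state, without advancing time (a new reading comes with each control period).
- bot.read_camera(name): name is "scene" or "top" or "wrist"; returns a dict with "pixels" (480x640x3 uint8, blue, green, red), "camera_matrix" (3x3 intrinsics, pixels), "rvec" (rotation vector, rad) and "tvec" (3), from world to camera coordinates, as OpenCV has them. Camera axes: x right, y down, z forward; pixel columns grow to the right and rows downward; lengths in m; the calibration is good to about 2 mm. A picture is of the moment at which its call begins. There is no depth.
- bot.hand_in(): hands the job in, once; it reports no verdict.
The state is a dict: "t": time; "q": joint angles; "joint_vel": joint speeds; "joint_torque": joint torques, N m; "eef_pos": TCP position; "tool_rot": TCP orientation; "contact_force": force on the tool from outside, world axes, zero at the start; "torque": the same for the moment, N m; "gripper_width": opening from 0.0 (shut) to 1.0 (fully open).
Only numpy, scipy, OpenCV 4.12 (cv2) and the standard library are available. Lean on these libraries where they do the work, as an engineer would, in place of code of your own. Each camera call takes 0.05 s, during which the arm holds its last target. There are 200 camera calls.

## Working session

There is one attempt and no reset: what is moved stays moved. The work goes in short steps, Python scripts to look and compute and a tool call to move; the robot and the scene stay as the last step left them, time stands still between calls to the robot, and variables do not carry over. Pictures are saved under pics/ and viewed, about 8 in all and at most 12, crops included, and the job is handed in when it is done.

Besides the shell and the picture viewer there is one more tool, called after "Call:" by a JSON object that holds its "fn" and its "kwargs", one argument or row to a line. drive_tool: Moves the arm, as the interface text tells. Its arguments: {"type":"object","properties":{"series":{"type":"array"},"force":{"type":"number"}},"required":["series"]}

```bash
mkdir -p pics
cat > h.py <<'E'
import numpy as np, cv2
from station import bot
from scipy.spatial.transform import Rotation as R
def shot(n,f):
    d=bot.read_camera(n); cv2.imwrite('pics/'+f+'.png',d['pixels']); np.savez('pics/'+f+'.npz',**d); return d
def load(f): return np.load('pics/'+f+'.npz')
def ray(d,u,v):
    K,rv,t=d['camera_matrix'],d['rvec'],d['tvec']; M=cv2.Rodrigues(rv)[0]
    return -M.T@np.ravel(t), M.T@np.linalg.inv(K)@[u,v,1]
def atz(d,u,v,z):
    c,r=ray(d,u,v); return c+r*(z-c[2])/r[2]
def proj(d,P): return cv2.projectPoints(np.array(P,float).reshape(-1,3),d['rvec'],d['tvec'],d['camera_matrix'],None)[0].reshape(-1,2)
def tri(obs):
    A=0;b=0
    for d,u,v in obs:
        c,r=ray(d,u,v); r=r/np.linalg.norm(r); P=np.eye(3)-np.outer(r,r); A=A+P; b=b+P@c
    return np.linalg.solve(A,b)
def crop(f,x0,y0,w,h,s,o):
    cv2.imwrite('pics/'+o+'.png',cv2.resize(cv2.imread('pics/'+f+'.png')[y0:y0+h,x0:x0+w],None,fx=s,fy=s,interpolation=cv2.INTER_CUBIC))
E
python3 - <<'E'
from h import *
for n in('scene','top'):
    d=shot(n,n+'1'); print(n,ray(d,320,240))
s=bot.get_obs();print(s)
E
```

```text
scene (array([1.27009643, 0.2387487 , 1.34567414]), array([-0.49951581, -0.15226566, -0.8528453 ]))
top (array([0.41366218, 0.00352832, 1.43205938]), array([ 0.09405475,  0.01142125, -0.99555938]))
{'t': 0.1, 'q': array([-1.31207961,  0.47771135,  0.02235743,  1.55629583, -0.01153951,
        1.10929391, -0.08308443]), 'joint_vel': array([-0.00155912, -0.00118547, -0.00097425, -0.00299626, -0.00054281,
       -0.00149027, -0.00092298]), 'joint_torque': array([ 4.59575778e-03, -5.97761858e+01,  1.61347546e+00, -2.81953669e+01,
        1.27948704e-02,  5.02988623e-03,  4.13828673e-06]), 'eef_pos': array([0.24192152, 0.62965624, 0.25245122]), 'tool_rot': array([-1.02011406e-04,  1.82379094e-01,  9.83227970e-01, -7.83733790e-04]), 'contact_force': array([-0.66095761,  0.08341708,  0.18034905]), 'torque': array([ 0.01305356,  0.01747838, -0.01896108]), 'gripper_width': 0.9958824504357}
```

View pics/top1.png

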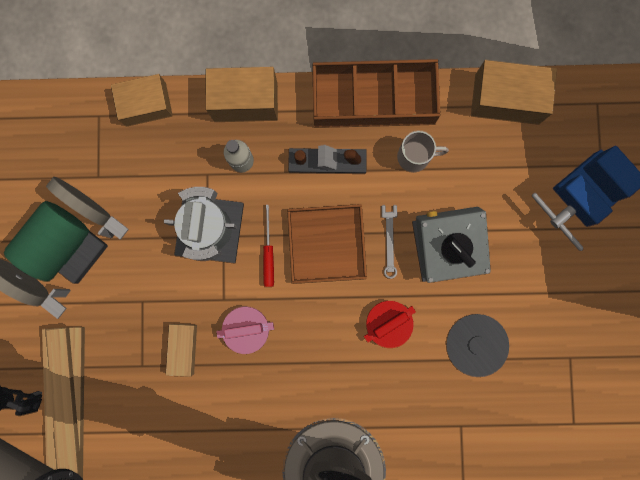

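View pics/scene1.png

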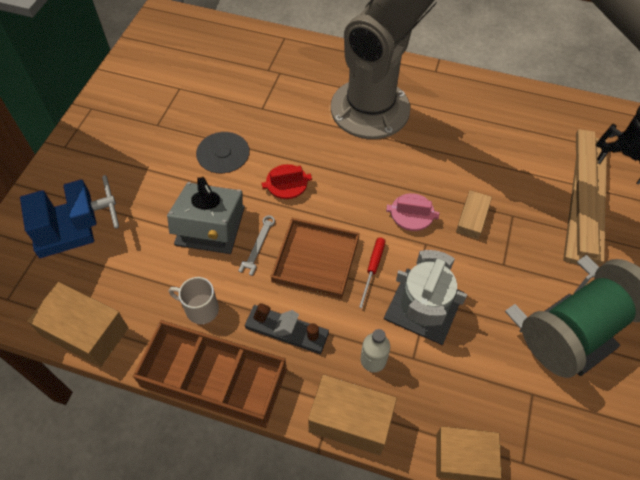

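The top view shows the pot with its aluminium cover at (200,222), the tray at (326,243) and the console knob at (458,248). The pink (245,330) and red (390,323) covers are look-alikes. The grey cover, seated in the claws on the pot, is the one that fits the description. I'll confirm it with enlarged crops.

Run:
```python
from h import *
def c(f,x,y): return cv2.resize(cv2.imread('pics/'+f+'.png')[y:y+75,x:x+100],None,fx=4,fy=4,interpolation=cv2.INTER_CUBIC)
cv2.imwrite('pics/m1.png',np.vstack([np.hstack([c('top1',150,180),c('top1',403,205)]),np.hstack([c('scene1',380,250),c('scene1',157,170)])]))
```

```text
(no output)
```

View pics/m1.png

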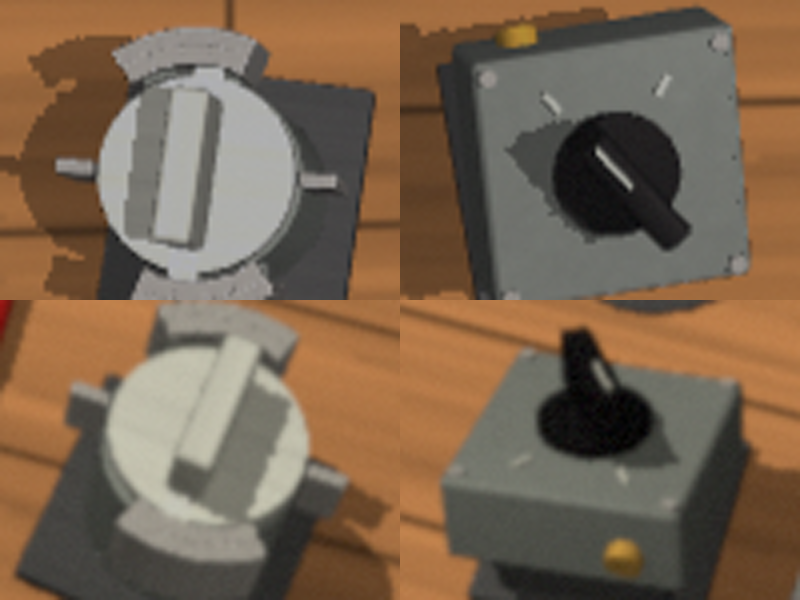

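Run:
```python
from h import *
T,S=load('top1'),load('scene1')
a=np.array([[170,88],[209,93],[204,247],[163,240]])/4+[150,180]
b=(np.array([[228,335],[262,350],[207,470],[175,460]])-[0,300])/4+[380,250]
for d,p in((T,a),(S,b)):
    P=np.array([atz(d,*q,.163) for q in p]); print('cover',P.mean(0), P.round(4).tolist())
print(tri([(T,*a.mean(0)),(S,*b.mean(0))]))
t=(np.array([[487,78],[720,42],[738,265],[512,298]])-[400,0])/4+[403,205]
s=(np.array([[671,505],[457,470],[528,354],[730,384]])-[400,300])/4+[157,170]
P=np.array([tri([(T,*i),(S,*j)]) for i,j in zip(t,s)]);print(P.round(4),P.mean(0))
ex=(P[0]+P[1]-P[2]-P[3]);ey=P[0]+P[3]-P[1]-P[2];n=np.cross(ex,ey);n/=np.linalg.norm(n);print('n',n,'yaw',np.arctan2(-n[1],-n[0]),np.arctan2(ex[1],ex[0]),np.arctan2(-ey[0],ey[1]),np.arccos(n[2]), np.linalg.norm(ex)/2,np.linalg.norm(ey)/2)
# tray corners top outer rim z=.028
tr=[(288,208),(363,205),(367,280),(291,283)]
print('tray',np.mean([atz(T,*q,.028) for q in tr],0))
```

```text
cover [0.57984932 0.2861272  0.163     ] [[0.6234, 0.295, 0.163], [0.6202, 0.2736, 0.163], [0.5357, 0.2768, 0.163], [0.5401, 0.2991, 0.163]]
cover [0.58780088 0.29278647 0.163     ] [[0.5444, 0.289, 0.163], [0.548, 0.3088, 0.163], [0.6297, 0.2955, 0.163], [0.6291, 0.2779, 0.163]]
[0.58110718 0.29132372 0.14906018]
[[ 0.5675 -0.2165  0.1119]
 [ 0.5846 -0.348   0.1138]
 [ 0.4608 -0.3656  0.0652]
 [ 0.4443 -0.2331  0.0667]] [ 0.51430086 -0.29081199  0.08938484]
n [-0.3492886  -0.0431861   0.93601946] yaw 0.12301587114243512 0.13759237184334172 0.12680536171063425 0.35965170074871733 0.1332366442618205 0.13307514523088484
tray [0.53676397 0.0025488  0.028     ]
```

```bash
cat >> h.py <<'E'
def frame(z,y):
    z=np.array(z)/np.linalg.norm(z); y=np.array(y,float); y-=z*(y@z); y/=np.linalg.norm(y); return np.column_stack([np.cross(y,z),y,z])
def plan(p0,R0,p1,R1,n,jaw=1,o=True):
    "rows from pose 0 to pose 1, linear"
    rv=R.from_matrix(R0.T@R1).as_rotvec(); d=(np.array(p1)-p0)/n; Rc=R0; out=[]
    for i in range(n):
        out.append([jaw,*np.round(Rc.T@d*1000,1),*np.round(rv/n,4)]); Rc=Rc@R.from_rotvec(rv/n).as_matrix()
    print('len/row',np.linalg.norm(d)*1e3,'rot/row',np.linalg.norm(rv)/n)
    if o: print(','.join(f'{x:g}' for r in out for x in r))
    return out
def cur():
    s=bot.get_obs(); q=s['tool_rot']; return s['eef_pos'],R.from_quat(np.r_[q[1:],q[0]]).as_matrix(),s
def knob(c=np.array([.5143,-.2908,.0894]),yaw=.128,a=.6):
    n=np.array([-np.sin(.35)*np.cos(yaw),-np.sin(.35)*np.sin(yaw),np.cos(.35)])
    u=np.array([np.cos(.35)*np.cos(yaw),np.cos(.35)*np.sin(yaw),np.sin(.35)]); v=np.cross(n,u)
    return c+.037*n, n, frame(-n, -(-np.sin(a)*u+np.cos(a)*v)), u, v
E
python3 - <<'E'
from h import *
p,M,s=cur(); g,n,Rk,u,v=knob(); print(g,Rk.round(3).tolist())
w=np.array([.55,.2,.33]); t=g+.13*n
Rm=M@R.from_rotvec(R.from_matrix(M.T@Rk).as_rotvec()*.5).as_matrix()
plan(p,M,w,Rm,12); plan(w,Rm,t,Rk,12); print(t)
E
```

```text
[ 0.50171657 -0.29241953  0.12415679] [[0.697, 0.631, 0.34], [0.659, -0.751, 0.044], [0.283, 0.194, -0.939]]
len/row 44.52922284079741 rot/row 0.08606948979724699
1,-36.8,-24.2,-6.4,-0.0175,-0.0008,0.0843,1,-38.7,-20.9,-6.8,-0.0175,-0.0008,0.0843,1,-40.3,-17.5,-7.1,-0.0175,-0.0008,0.0843,1,-41.7,-13.9,-7.3,-0.0175,-0.0008,0.0843,1,-42.7,-10.2,-7.5,-0.0175,-0.0008,0.0843,1,-43.4,-6.4,-7.6,-0.0175,-0.0008,0.0843,1,-43.8,-2.6,-7.7,-0.0175,-0.0008,0.0843,1,-43.9,1.2,-7.6,-0.0175,-0.0008,0.0843,1,-43.6,5,-7.5,-0.0175,-0.0008,0.0843,1,-43,8.8,-7.4,-0.0175,-0.0008,0.0843,1,-42.1,12.5,-7.2,-0.0175,-0.0008,0.0843,1,-40.9,16.1,-6.9,-0.0175,-0.0008,0.0843
len/row 42.7913708313082 rot/row 0.086069489797247
1,-39.7,-16.1,0.7,-0.0175,-0.0008,0.0843,1,-40.9,-12.7,0.5,-0.0175,-0.0008,0.0843,1,-41.8,-9.2,0.3,-0.0175,-0.0008,0.0843,1,-42.4,-5.7,0.2,-0.0175,-0.0008,0.0843,1,-42.7,-2.1,0.2,-0.0175,-0.0008,0.0843,1,-42.8,1.5,0.2,-0.0175,-0.0008,0.0843,1,-42.5,5.1,0.3,-0.0175,-0.0008,0.0843,1,-41.9,8.7,0.5,-0.0175,-0.0008,0.0843,1,-41,12.2,0.7,-0.0175,-0.0008,0.0843,1,-39.9,15.6,1,-0.0175,-0.0008,0.0843,1,-38.4,18.8,1.3,-0.0175,-0.0008,0.0843,1,-36.7,22,1.7,-0.0175,-0.0008,0.0843
[ 0.45750453 -0.29810978  0.24627524]
```

Call:
{"fn": "drive_tool", "kwargs": {
  "series": [1,-37,-24,-6,-0.018,0,0.084,1,-39,-21,-7,-0.018,0,0.084,1,-40,-18,-7,-0.018,0,0.084,1,-42,-14,-7,-0.018,0,0.084,1,-43,-10,-8,-0.018,0,0.084,1,-43,-6,-8,-0.018,0,0.084,1,-44,-3,-8,-0.018,0,0.084,1,-44,1,-8,-0.018,0,0.084,1,-44,5,-7,-0.018,0,0.084,1,-43,9,-7,-0.018,0,0.084,1,-42,12,-7,-0.018,0,0.084,1,-41,16,-7,-0.018,0,0.084]
}}

```text
t: 1.6
eef_pos: [0.5514, 0.198, 0.3275]
tool_rot: [0.019, 0.634, 0.767, 0.102]
contact_force: [1.0, 0.1, -0.3]
gripper_width: 1.001
```

Call:
{"fn": "drive_tool", "kwargs": {
  "series": [1,-40,-16,1,-0.018,0,0.084,1,-41,-13,0,-0.018,0,0.084,1,-42,-9,0,-0.018,0,0.084,1,-42,-6,0,-0.018,0,0.084,1,-43,-2,0,-0.018,0,0.084,1,-43,2,0,-0.018,0,0.084,1,-42,5,0,-0.018,0,0.084,1,-42,9,0,-0.018,0,0.084,1,-41,12,1,-0.018,0,0.084,1,-40,16,1,-0.018,0,0.084,1,-38,19,1,-0.018,0,0.084,1,-37,22,2,-0.018,0,0.084]
}}

```text
t: 3.1
eef_pos: [0.4619, -0.2999, 0.2366]
tool_rot: [0.033, 0.919, 0.351, 0.177]
contact_force: [0.4, -0.0, 0.1]
gripper_width: 1.003
```

Run:
```python
from h import *
d=shot('wrist','w1'); p,M,s=cur(); print(s['t'],p,s['q'].round(2))
g,n,Rk,u,v=knob(); plan(p,M,g+.13*n,Rk,1)
top=g+.015*n; 
print('pred axis-top',proj(d,[top, g-.027*n, top+.039*Rk[:,0], top-.039*Rk[:,0], g-.027*n+.036*u]).round())
```

```text
3.15 [ 0.45967431 -0.30553656  0.23612875] [-0.09  0.25  0.83  2.09 -0.69  0.76  0.33]
len/row 12.759944508872934 rot/row 0.01882571714549928
1,6.4,-5.1,-9.8,-0.0047,-0.0158,-0.009
pred axis-top [[322. 250.]
 [323. 232.]
 [322. 191.]
 [322. 304.]
 [350. 194.]]
```

View pics/w1.png

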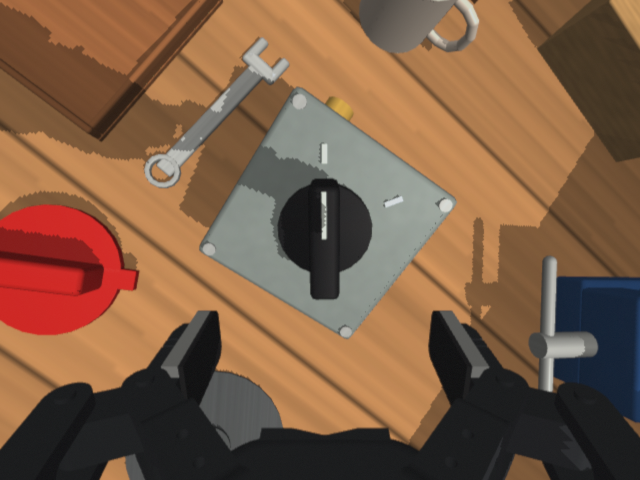

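The wrist view shows the knob bar upright from (324,183) to (324,300), with the pointer mark on top at the first scale tick. This agrees with the prediction to about 3 mm.

Call:
{"fn": "drive_tool", "kwargs": {
  "series": [1,0,0,0,0,0,0,1,0,0,0,0,0,0,1,0,0,0,0,0,0]
}}

```text
t: 3.52
eef_pos: [0.4628, -0.2976, 0.2371]
tool_rot: [0.032, 0.918, 0.354, 0.177]
contact_force: [0.3, -1.1, 1.0]
gripper_width: 1.002
```

Run:
```python
from h import *
p,M,s=cur(); print(s['t'],p,s['joint_vel'].round(3))
g,n,Rk,u,v=knob(); t=g+.003*n+.003*Rk[:,0]+.001*Rk[:,1]
plan(p,M,t,Rk,1)
```

```text
3.525 [ 0.46278587 -0.29760563  0.23707332] [-0.001 -0.     0.003 -0.001 -0.001 -0.001  0.001]
len/row 116.54875295103982 rot/row 0.02396694036417665
1,-0.9,1.1,116.5,-0.0108,-0.0211,0.0036
```

Call:
{"fn": "drive_tool", "kwargs": {
  "series": [1,-1,1,20,-0.011,-0.021,0.004,1,0,0,32,0,0,0,1,0,0,32,0,0,0,1,0,0,22,0,0,0,1,0,0,10,0,0,0,1,0,0,0,0,0,0,1,0,0,0,0,0,0]
}}

```text
t: 4.4
eef_pos: [0.502, -0.2953, 0.1289]
tool_rot: [0.042, 0.921, 0.349, 0.17]
contact_force: [0.3, 0.0, -0.2]
gripper_width: 1.0
```

Run:
```python
from h import *
p,M,s=cur(); print(s['t'],p,s['contact_force'])
g,n,Rk,u,v=knob(); t=g+.003*n+.003*Rk[:,0]+.001*Rk[:,1]
plan(p,M,t,Rk,1)
```

```text
4.4 [ 0.50202787 -0.29528006  0.12889981] [ 0.34535786  0.01053337 -0.23974896]
len/row 4.2844221473578905 rot/row 0.003357788137734635
1,3.3,-2.3,1.5,0.0024,0.0004,-0.0024
```

Call:
{"fn": "drive_tool", "kwargs": {
  "series": [1,3,-2,1,0,0,0,1,0,0,0,0,0,0,-1,0,0,0,0,0,0,-1,0,0,0,0,0,0,-1,0,0,0,0,0,0,-1,0,0,0,0,0,0,-1,0,0,0,0,0,0,-1,0,0,0,0,0,0,-1,0,0,0,0,0,0,-1,0,0,0,0,0,0],
  "force": 70
}}

```text
t: 5.65
eef_pos: [0.5029, -0.2917, 0.1276]
tool_rot: [0.041, 0.921, 0.349, 0.169]
contact_force: [-1.9, -0.7, 3.7]
gripper_width: 0.222
```

Run:
```python
from h import *
p,M,s=cur(); print(s['t'],p,s['contact_force'],s['torque'],s['gripper_width'])
g,n,Rk,u,v=knob(); t=g+.003*n+.003*Rk[:,0]+.001*Rk[:,1]
plan(p,M,t,Rk,1)
```

```text
5.65 [ 0.50294824 -0.29165704  0.1276015 ] [-1.85494356 -0.67187052  3.74046352] [0.00773055 0.4639683  0.01841775] 0.22227268608271963
len/row 0.7102886997168589 rot/row 0.0031769215001691505
1,0.7,0.1,-0.2,0.0014,0.001,-0.0027
```

Call:
{"fn": "drive_tool", "kwargs": {
  "series": [-1,0,0,0,0,0,0.12,-1,0,0,0,0,0,0.12,-1,0,0,0,0,0,0.12,-1,0,0,0,0,0,0.12,-1,0,0,0,0,0,0.12,-1,0,0,0,0,0,0.12,-1,0,0,0,0,0,0.12,-1,0,0,0,0,0,0.12,-1,0,0,0,0,0,0.1]
}}

```text
t: 6.78
eef_pos: [0.5028, -0.291, 0.1276]
tool_rot: [-0.051, 0.971, -0.165, 0.166]
contact_force: [-3.5, 1.8, 6.3]
gripper_width: 0.224
```

```bash
cat > k.py <<'E'
from h import *
p,M,s=cur(); g,n,Rk,u,v=knob(); rv=R.from_matrix(Rk.T@M).as_rotvec()
print(s['t'],'turn',rv.round(3),'off',(Rk.T@(p-g)*1e3).round(1),'F',s['contact_force'].round(1),'T about z',-n@s['torque'],s['torque'].round(2),s['gripper_width'],s['q'].round(2))
E
python3 k.py
```

```text
6.775 turn [-0.    -0.     1.065] off [ 2.7  0.3 -2.8] F [-3.5  1.8  6.3] T about z -0.24353832021988947 [0.4  0.66 0.43] 0.22440132459532874 [-0.13  0.54  0.85  2.13 -1.15  0.7  -0.38]
```

Call:
{"fn": "drive_tool", "kwargs": {
  "series": [-1,0,0,0,0,0,0.06,-1,0,0,0,0,0,0.06,-1,0,0,0,0,0,0.06,-1,0,0,0,0,0,0.04,-1,0,0,0,0,0,0]
}}

```text
t: 7.4
eef_pos: [0.5033, -0.2911, 0.1277]
tool_rot: [-0.068, 0.948, -0.267, 0.16]
contact_force: [-3.3, 1.6, 8.5]
gripper_width: 0.228
```

```bash
python3 k.py
```

```text
7.4 turn [-1.000e-03 -1.000e-03  1.277e+00] off [ 2.9  0.7 -2.8] F [-3.3  1.6  8.5] T about z -1.6956984752550783 [-0.3   0.45  1.72] 0.2280289639161532 [-0.16  0.56  0.9   2.13 -1.17  0.72 -0.57]
```

Torque jumped from 0.24 to 1.7 N m at about 1.2 rad, so the stop is reached. Now I hold it, then release.

Call:
{"fn": "drive_tool", "kwargs": {
  "series": [-1,0,0,0,0,0,0,-1,0,0,0,0,0,0,-1,0,0,0,0,0,0,-1,0,0,0,0,0,0,-1,0,0,0,0,0,0,-1,0,0,0,0,0,0,-1,0,0,0,0,0,0,-1,0,0,0,0,0,0,-1,0,0,0,0,0,0,-1,0,0,0,0,0,0,-1,0,0,0,0,0,0,-1,0,0,0,0,0,0]
}}

```text
t: 8.9
eef_pos: [0.5033, -0.2911, 0.1278]
tool_rot: [-0.068, 0.948, -0.267, 0.16]
contact_force: [-3.9, 1.1, 8.0]
gripper_width: 0.225
```

```bash
python3 k.py
```

```text
8.9 turn [-1.000e-03 -1.000e-03  1.277e+00] off [ 3.   0.7 -2.8] F [-3.9  1.1  8. ] T about z -1.7045986148303287 [-0.35  0.47  1.71] 0.22466388715971164 [-0.16  0.56  0.9   2.13 -1.17  0.72 -0.57]
```

Call:
{"fn": "drive_tool", "kwargs": {
  "series": [1,0,0,0,0,0,0,1,0,0,0,0,0,0,1,0,0,0,0,0,0,1,0,0,0,0,0,0,1,0,0,0,0,0,0,1,0,0,0,0,0,0,1,0,0,0,0,0,0,1,0,0,0,0,0,0]
}}

```text
t: 9.9
eef_pos: [0.503, -0.2915, 0.1275]
tool_rot: [-0.068, 0.947, -0.27, 0.16]
contact_force: [0.2, 1.3, -0.3]
gripper_width: 0.998
```

```bash
python3 k.py
```

```text
9.9 turn [-0.002 -0.     1.283] off [ 2.4  0.7 -2.6] F [ 0.2  1.3 -0.3] T about z -0.016251553545893225 [-0.01  0.32  0.03] 0.9975853608947504 [-0.16  0.56  0.9   2.13 -1.17  0.72 -0.57]
```

Free of contact force. Now I retract along the axis, then plan the move to the cover.

Call:
{"fn": "drive_tool", "kwargs": {
  "series": [1,0,0,-8,0,0,0,1,0,0,-15,0,0,0,1,0,0,-25,0,0,0,1,0,0,-40,0,0,0,1,0,0,-40,0,0,0,1,0,0,-40,0,0,0,1,0,0,0,0,0,0]
}}

```text
t: 10.78
eef_pos: [0.4459, -0.2998, 0.2878]
tool_rot: [-0.068, 0.947, -0.27, 0.163]
contact_force: [0.8, 0.3, -0.1]
gripper_width: 0.999
```

Run:
```python
from h import *
d=shot('wrist','w2'); d2=shot('top','top2')
p,M,s=cur();print(s['t'],p,s['q'].round(2))
a=cv2.resize(d['pixels'],(400,300)); b=cv2.resize(d2['pixels'][195:285,395:515],(400,300),interpolation=cv2.INTER_CUBIC)
cv2.imwrite('pics/m2.png',np.hstack([a,b]))
w=np.array([.52,.0,.36]); t=np.array([.50,.28,.30])
for sg in(1,-1):
  Rc=frame([0,0,-1],[0,sg,0]) 
  rv=R.from_matrix(M.T@Rc).as_rotvec(); print(sg,rv)
  Rm=M@R.from_rotvec(rv*.5).as_matrix()
  plan(p,M,w,Rm,10); plan(w,Rm,t,Rc,10)
```

```text
10.875 [ 0.44597157 -0.29794031  0.28521332] [-0.51  0.25  1.33  2.08 -0.69  0.89 -0.93]
1 [-0.43253064  0.18504588  2.5532047 ]
len/row 31.597734716740142 rot/row 0.1298092731893302
1,-7.9,-30.4,-3.2,-0.0216,0.0093,0.1277,1,-11.7,-29.1,-3.9,-0.0216,0.0093,0.1277,1,-15.2,-27.3,-4.7,-0.0216,0.0093,0.1277,1,-18.5,-25,-5.4,-0.0216,0.0093,0.1277,1,-21.5,-22.3,-6.1,-0.0216,0.0093,0.1277,1,-24.1,-19.3,-6.8,-0.0216,0.0093,0.1277,1,-26.3,-15.9,-7.4,-0.0216,0.0093,0.1277,1,-28,-12.3,-7.9,-0.0216,0.0093,0.1277,1,-29.3,-8.4,-8.4,-0.0216,0.0093,0.1277,1,-30,-4.4,-8.8,-0.0216,0.0093,0.1277
len/row 28.70540018881465 rot/row 0.12980927318933022
1,-26.5,10.8,2.4,-0.0216,0.0093,0.1277,1,-24.9,14,2.5,-0.0216,0.0093,0.1277,1,-23,17,2.6,-0.0216,0.0093,0.1277,1,-20.6,19.8,2.8,-0.0216,0.0093,0.1277,1,-18,22.2,3,-0.0216,0.0093,0.1277,1,-15,24.2,3.4,-0.0216,0.0093,0.1277,1,-11.9,25.9,3.8,-0.0216,0.0093,0.1277,1,-8.5,27.1,4.3,-0.0216,0.0093,0.1277,1,-5.1,27.8,4.8,-0.0216,0.0093,0.1277,1,-1.5,28.2,5.4,-0.0216,0.0093,0.1277
-1 [-0.13975736 -0.32667216 -0.54837595]
len/row 31.597734716740142 rot/row 0.032671203
[... 164 characters left out ...]
3,-0.0274,1,-4.8,-31,-3.6,-0.007,-0.0163,-0.0274,1,-4,-31.1,-3.8,-0.007,-0.0163,-0.0274,1,-3.2,-31.2,-4,-0.007,-0.0163,-0.0274,1,-2.4,-31.2,-4.1,-0.007,-0.0163,-0.0274,1,-1.6,-31.3,-4.3,-0.007,-0.0163,-0.0274,1,-0.8,-31.3,-4.5,-0.007,-0.0163,-0.0274
len/row 28.70540018881465 rot/row 0.03267120314335016
1,-10.5,-25.8,6.9,-0.007,-0.0163,-0.0274,1,-9.7,-26.1,6.9,-0.007,-0.0163,-0.0274,1,-8.8,-26.4,6.8,-0.007,-0.0163,-0.0274,1,-8,-26.7,6.8,-0.007,-0.0163,-0.0274,1,-7.2,-27,6.7,-0.007,-0.0163,-0.0274,1,-6.3,-27.2,6.6,-0.007,-0.0163,-0.0274,1,-5.5,-27.4,6.5,-0.007,-0.0163,-0.0274,1,-4.6,-27.6,6.4,-0.007,-0.0163,-0.0274,1,-3.7,-27.8,6.3,-0.007,-0.0163,-0.0274,1,-2.9,-27.9,6.2,-0.007,-0.0163,-0.0274
```

View pics/m2.png

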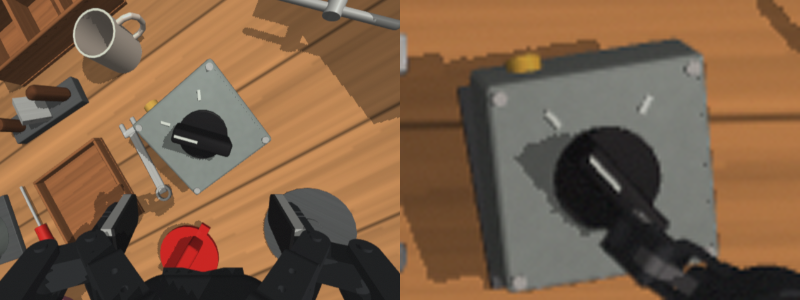

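The knob pointer is back at its first tick at (605,175) in the right crop, so it has sprung back to rest. Next, the cover.

Run:
```python
from h import *
p,M,s=cur();print(p)
Rc=frame([0,0,-1],[-.08,-1,0]); 
plan(p,M,[.583,.29,.30],Rc,12)
```

```text
[ 0.44597157 -0.29794031  0.28521332]
len/row 50.32320848613284 rot/row 0.04899793129201326
1,-16.6,-47.3,4.9,-0.0127,-0.0266,-0.0391,1,-14.6,-47.9,4.7,-0.0127,-0.0266,-0.0391,1,-12.6,-48.5,4.4,-0.0127,-0.0266,-0.0391,1,-10.6,-49,4.1,-0.0127,-0.0266,-0.0391,1,-8.5,-49.5,3.8,-0.0127,-0.0266,-0.0391,1,-6.5,-49.8,3.3,-0.0127,-0.0266,-0.0391,1,-4.4,-50,2.8,-0.0127,-0.0266,-0.0391,1,-2.4,-50.2,2.3,-0.0127,-0.0266,-0.0391,1,-0.4,-50.3,1.7,-0.0127,-0.0266,-0.0391,1,1.6,-50.3,1,-0.0127,-0.0266,-0.0391,1,3.6,-50.2,0.3,-0.0127,-0.0266,-0.0391,1,5.5,-50,-0.4,-0.0127,-0.0266,-0.0391
```

Call:
{"fn": "drive_tool", "kwargs": {
  "series": [1,-17,-47,4,-0.013,-0.027,-0.039,1,-15,-48,4,-0.013,-0.027,-0.039,1,-13,-48,4,-0.013,-0.027,-0.039,1,-11,-49,4,-0.013,-0.027,-0.039,1,-9,-49,4,-0.013,-0.027,-0.039,1,-6,-50,3,-0.013,-0.027,-0.039,1,-4,-50,3,-0.013,-0.027,-0.039,1,-2,-50,2,-0.013,-0.027,-0.039,1,0,-50,2,-0.013,-0.027,-0.039,1,2,-50,1,-0.013,-0.027,-0.039,1,4,-50,0,-0.013,-0.027,-0.039,1,5,-50,0,-0.013,-0.027,-0.039]
}}

```text
t: 12.38
eef_pos: [0.5838, 0.2723, 0.2999]
tool_rot: [-0.0, 0.999, -0.047, -0.003]
contact_force: [0.8, -0.3, 1.0]
gripper_width: 1.0
```

Call:
{"fn": "drive_tool", "kwargs": {
  "series": [1,0,0,0,0,0,0,1,0,0,0,0,0,0,1,0,0,0,0,0,0]
}}

```text
t: 12.75
eef_pos: [0.5838, 0.2688, 0.3018]
tool_rot: [-0.001, 0.999, -0.049, -0.002]
contact_force: [-0.2, -1.0, 0.7]
gripper_width: 1.0
```

Run:
```python
from h import *
d=shot('wrist','w3'); p,M,s=cur(); print(s['t'],p,M.round(3).tolist(),s['q'].round(2),s['joint_vel'].round(2))
x=np.array([.999,-.046,0]); c=np.array([.583,.289,.163])
print(proj(d,[c,c+.043*x,c-.043*x]).round())
```

```text
12.8 [0.58384649 0.2690176  0.30213881] [[0.995, -0.097, -0.003], [-0.097, -0.995, 0.003], [-0.003, -0.002, -1.0]] [-1.17  0.53  0.95  1.62 -0.45  1.23 -1.79] [-0.   -0.01 -0.   -0.01 -0.    0.   -0.  ]
[[297. 237.]
 [292. 179.]
 [301. 289.]]
```

View pics/w3.png

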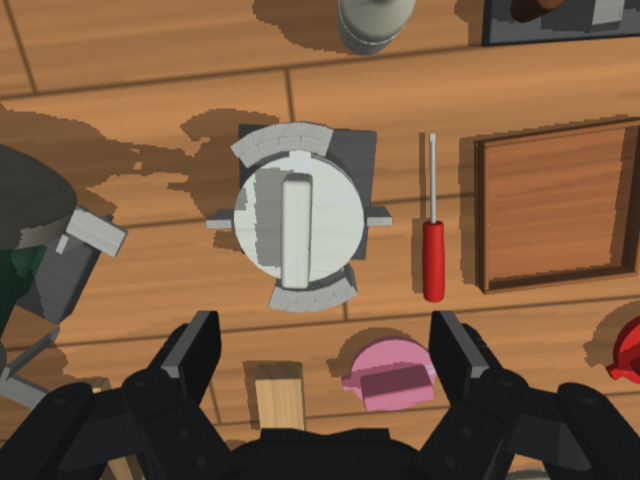

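The wrist view shows the bar's top running from (298,177) to (294,288), on the disc between the claws.

Run:
```python
from h import *
d=load('w3'); a=atz(d,298,177,.163);b=atz(d,294.5,288,.163); print(a,b,(a+b)/2,np.linalg.norm(a-b))
yaw=np.arctan2(*(a-b)[1::-1]);print(yaw)
p,M,s=cur(); c=(a+b)/2; c[2]=.151
Rc=frame([0,0,-1],[np.sin(yaw),-np.cos(yaw),0]); plan(p,M,c,Rc,1)
tr=[(478,143),(484,291)]
print([atz(d,*q,.028) for q in tr])
```

```text
[0.62704993 0.28288659 0.163     ] [0.54123553 0.29604036 0.163     ] [0.58414273 0.28946347 0.163     ] 0.08681665425947041
-0.15209774857988675
len/row 152.51577827438723 rot/row 0.054890976608878844
1,-1.2,-20,151.2,-0.0023,0.0034,0.0547
[array([0.62386208, 0.10366375, 0.028     ]), array([0.45058645, 0.09021281, 0.028     ])]
```

Call:
{"fn": "drive_tool", "kwargs": {
  "series": [1,-1,-20,20,-0.002,0.003,0.055,1,0,0,35,0,0,0,1,0,0,35,0,0,0,1,0,0,30,0,0,0,1,0,0,10,0,0,0,1,0,0,0,0,0,0,1,0,0,0,0,0,0]
}}

```text
t: 13.68
eef_pos: [0.5857, 0.2907, 0.1739]
tool_rot: [-0.001, 0.997, -0.075, 0.001]
contact_force: [-0.7, -0.4, 0.4]
gripper_width: 1.002
```

```bash
cat > c.py <<'E'
from h import *
yaw=-.152; c=np.array([.584,.2895,.151]); Rc=frame([0,0,-1],[np.sin(yaw),-np.cos(yaw),0])
p,M,s=cur(); print(s['t'],'turn',R.from_matrix(Rc.T@M).as_rotvec().round(3),'off(world mm)',((p-c)*1e3).round(1),'F',s['contact_force'].round(1),s['torque'].round(2),s['gripper_width'],s['q'].round(2))
plan(p,M,c,Rc,1)
E
python3 c.py
```

```text
13.675 turn [ 0.002  0.002 -0.002] off(world mm) [ 1.7  1.2 22.9] F [-0.7 -0.4  0.4] [-0.03 -0.01 -0.05] 1.0015075291828215 [-1.13  0.67  0.86  1.72 -0.58  1.02 -1.78]
len/row 22.977611020787315 rot/row 0.0031148851357166124
1,-1.5,1.5,22.9,-0.0017,-0.0019,0.0018
```

Call:
{"fn": "drive_tool", "kwargs": {
  "series": [1,-1,1,13,0,0,0,1,0,0,10,0,0,0,1,0,0,0,0,0,0,-1,0,0,0,0,0,0,-1,0,0,0,0,0,0,-1,0,0,0,0,0,0,-1,0,0,0,0,0,0,-1,0,0,0,0,0,0,-1,0,0,0,0,0,0,-1,0,0,0,0,0,0,-1,0,0,0,0,0,0]
}}

```text
t: 15.05
eef_pos: [0.5839, 0.2901, 0.1495]
tool_rot: [-0.0, 0.997, -0.075, 0.0]
contact_force: [-0.1, 0.8, 4.0]
gripper_width: 0.246
```

```bash
python3 c.py
```

```text
15.05 turn [ 0.001  0.001 -0.002] off(world mm) [-0.1  0.6 -1.5] F [-0.1  0.8  4. ] [ 0.17 -0.07 -0.03] 0.2461428090516875 [-1.11  0.7   0.83  1.74 -0.61  0.98 -1.76]
len/row 1.6129794223706673 rot/row 0.002394006141561559
1,0.2,0.6,-1.5,-0.0006,-0.0006,0.0022
```

Call:
{"fn": "drive_tool", "kwargs": {
  "series": [-1,0,0,4,0,0,0,-1,0,0,4,0,0,0,-1,0,0,3,0,0,0,-1,0,0,0,0,0,0]
}}

```text
t: 15.55
eef_pos: [0.5839, 0.2901, 0.1388]
tool_rot: [-0.0, 0.997, -0.075, 0.0]
contact_force: [-1.2, 0.9, 7.5]
gripper_width: 0.248
```

```bash
python3 c.py
```

```text
15.55 turn [ 0.001  0.    -0.002] off(world mm) [ -0.1   0.6 -12.2] F [-1.2  0.9  7.5] [ 0.12  0.24 -0.05] 0.24792816749336313 [-1.11  0.71  0.82  1.75 -0.62  0.96 -1.76]
len/row 12.239420505212827 rot/row 0.002437561975328546
1,0.2,0.6,-12.2,-0.0008,-0.0004,0.0023
```

Call:
{"fn": "drive_tool", "kwargs": {
  "series": [-1,0,0,1.5,0,0,0,-1,0,0,0,0,0,0]
}}

```text
t: 15.8
eef_pos: [0.5839, 0.2901, 0.1387]
tool_rot: [-0.001, 0.997, -0.075, -0.0]
contact_force: [-7.0, 0.1, 19.5]
gripper_width: 0.247
```

Call:
{"fn": "drive_tool", "kwargs": {
  "series": [-1,0,0,-0.5,0,0,-0.06,-1,0,0,0,0,0,-0.1,-1,0,0,0,0,0,-0.1,-1,0,0,0,0,0,-0.04]
}}

```text
t: 16.3
eef_pos: [0.5845, 0.29, 0.1387]
tool_rot: [-0.001, 0.997, 0.076, 0.001]
contact_force: [-2.6, 1.3, 13.6]
gripper_width: 0.248
```

```bash
python3 c.py
```

```text
16.3 turn [ 0.002  0.002 -0.303] off(world mm) [  0.5   0.5 -12.3] F [-2.6  1.3 13.6] [-0.12  0.54 -0.34] 0.24846228279939844 [-1.06  0.68  0.75  1.75 -0.56  0.94 -1.51]
len/row 12.312203752493705 rot/row 0.30335468030048035
1,-0.6,0.4,-12.3,-0.0017,-0.0017,0.3033
```

Turning freely. Target is about 1.2 rad.

Call:
{"fn": "drive_tool", "kwargs": {
  "series": [-1,0,0,0,0,0,-0.12,-1,0,0,0,0,0,-0.12,-1,0,0,0,0,0,-0.12,-1,0,0,0,0,0,-0.12,-1,0,0,0,0,0,-0.12,-1,0,0,0,0,0,-0.12,-1,0,0,0,0,0,-0.12,-1,0,0,0,0,0,-0.04,-1,0,0,0,0,0,0]
}}

```text
t: 17.42
eef_pos: [0.5834, 0.2917, 0.1388]
tool_rot: [-0.001, 0.87, 0.493, 0.001]
contact_force: [-5.7, 3.0, 14.9]
gripper_width: 0.249
```

```bash
python3 c.py
```

```text
17.425 turn [ 3.000e-03  1.000e-03 -1.183e+00] off(world mm) [ -0.6   2.2 -12.2] F [-5.7  3.  14.9] [ 0.28  1.04 -0.12] 0.24870607488325794 [-0.92  0.61  0.52  1.74 -0.38  0.89 -0.78]
len/row 12.448326639003616 rot/row 1.183270146485058
1,-1.5,1.6,-12.3,-0.0032,-0.0015,1.1833
```

Call:
{"fn": "drive_tool", "kwargs": {
  "series": [-1,0,0,-4,0,0,0,-1,0,0,-8,0,0,0,-1,0,0,-10,0,0,0,-1,0,0,-10,0,0,0]
}}

```text
t: 17.92
eef_pos: [0.5826, 0.2893, 0.1683]
tool_rot: [0.0, 0.87, 0.493, -0.001]
contact_force: [1.0, 0.1, -2.4]
gripper_width: 0.247
```

```bash
python3 c.py
```

```text
17.925 turn [-1.000e-03 -3.000e-03 -1.183e+00] off(world mm) [-1.4 -0.2 17.3] F [ 1.   0.1 -2.4] [-0.05  0.02  0.01] 0.24742381215999662 [-0.94  0.58  0.54  1.72 -0.35  0.95 -0.8 ]
len/row 17.381461204757844 rot/row 1.1826555637563854
1,0.9,1.1,17.3,0.0009,0.0029,1.1827
```

```bash
crop=''
python3 - <<'E'
from h import *
a=cv2.resize(cv2.imread('pics/top1.png')[195:295,276:376],(600,600),interpolation=cv2.INTER_CUBIC); cv2.imwrite('pics/tr.png',a)
p,M,s=cur(); a=p+[0,0,.065]
# tray frame yaw .04 roughly; keep tool orientation
plan(a,M,[.538,.004,.21],M,7)
E
```

```text
len/row 41.394244912477674 rot/row 0.0
1,-38.2,15.5,3.4,0,0,0,1,-38.2,15.5,3.4,0,0,0,1,-38.2,15.5,3.4,0,0,0,1,-38.2,15.5,3.4,0,0,0,1,-38.2,15.5,3.4,0,0,0,1,-38.2,15.5,3.4,0,0,0,1,-38.2,15.5,3.4,0,0,0
```

View pics/tr.png

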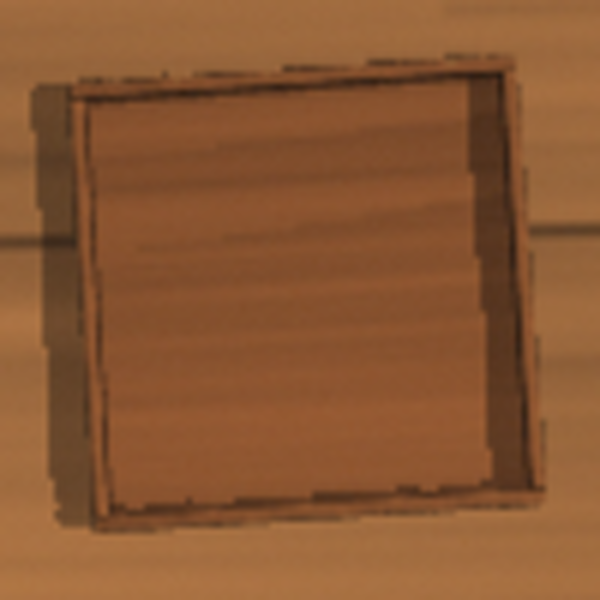

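Call:
{"fn": "drive_tool", "kwargs": {
  "series": [-1,0,0,-30,0,0,0,-1,0,0,-35,0,0,0,-1,-38,15,3,0,0,0,-1,-38,15,3,0,0,0,-1,-38,15,3,0,0,0,-1,-38,15,3,0,0,0,-1,-38,15,3,0,0,0,-1,-38,15,3,0,0,0,-1,-38,15,3,0,0,0,-1,0,0,0,0,0,0,-1,0,0,0,0,0,0]
}}

```text
t: 19.3
eef_pos: [0.5363, 0.0076, 0.2129]
tool_rot: [-0.0, 0.87, 0.492, -0.0]
contact_force: [0.9, 0.3, -2.1]
gripper_width: 0.247
```

Run:
```python
from h import *
p,M,s=cur();print(s['t'],p,s['contact_force'],s['gripper_width'],s['joint_vel'].round(3),M[:,2])
T=shot('top','top3');S=shot('scene','scene3')
a=T['pixels'][150:300,250:400];b=S['pixels'][180:330,240:390]
cv2.imwrite('pics/m3.png',cv2.resize(np.hstack([a,b]),(800,400),interpolation=cv2.INTER_CUBIC))
plan(p,M,[.537,.0025,.063],M,1)
```

```text
19.3 [0.53630833 0.0076188  0.21292813] [ 0.90784403  0.33553272 -2.08049298] 0.2469727746043406 [-0.022  0.005 -0.018 -0.013 -0.002 -0.003  0.001] [-9.49567105e-04  4.26496746e-06 -9.99999549e-01]
len/row 150.0170786777232 rot/row 0.0
1,-4,3.4,149.9,0,0,0
```

View pics/m3.png

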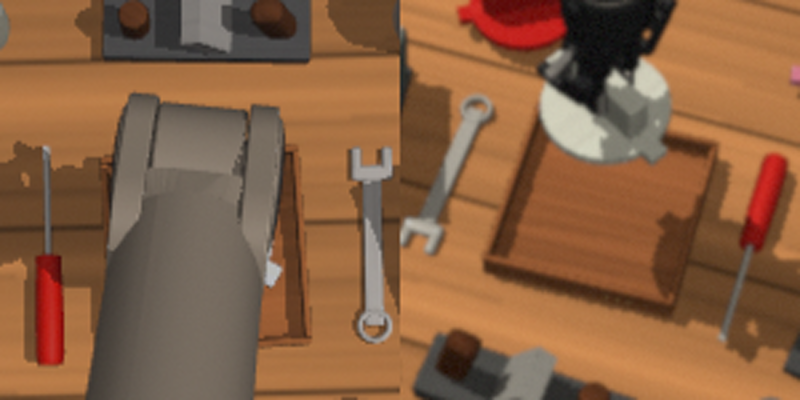

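Call:
{"fn": "drive_tool", "kwargs": {
  "series": [-1,-4,3,30,0,0,0,-1,0,0,35,0,0,0,-1,0,0,35,0,0,0,-1,0,0,25,0,0,0,-1,0,0,12,0,0,0,-1,0,0,0,0,0,0,-1,0,0,0,0,0,0]
}}

```text
t: 20.27
eef_pos: [0.5382, 0.0031, 0.0772]
tool_rot: [0.0, 0.87, 0.493, 0.001]
contact_force: [0.6, 0.0, -2.6]
gripper_width: 0.249
```

Run:
```python
from h import *
p,M,s=cur();print(s['t'],p,s['contact_force'])
S=load('scene3'); A,B,C=[atz(S,*q,.028) for q in((272.6,279.4),(342,295.5),(358.9,234.4))]
print((A+C)/2,np.linalg.norm(A-B),np.linalg.norm(B-C))
```

```text
20.275 [0.53818135 0.00307565 0.0772107 ] [ 0.59025778  0.03431295 -2.58448557]
[0.54611893 0.01013715 0.028     ] 0.1722612179821165 0.17774119954431528
```

Both estimates of the tray centre have opposite camera biases, as they did for the cover. Averaging gives about (0.542, 0.006), so I nudge there and lower.

Call:
{"fn": "drive_tool", "kwargs": {
  "series": [-1,5,2,0,0,0,0,-1,0,0,6,0,0,0,-1,0,0,6,0,0,0,-1,0,0,3,0,0,0,-1,0,0,0,0,0,0]
}}

```text
t: 20.9
eef_pos: [0.5414, 0.0059, 0.061]
tool_rot: [-0.0, 0.87, 0.492, -0.0]
contact_force: [0.7, -0.4, -3.1]
gripper_width: 0.245
```

Call:
{"fn": "drive_tool", "kwargs": {
  "series": [-1,0,0,1.5,0,0,0,-1,0,0,1,0,0,0,-1,0,0,0,0,0,0]
}}

```text
t: 21.28
eef_pos: [0.5417, 0.006, 0.0607]
tool_rot: [-0.001, 0.87, 0.492, 0.001]
contact_force: [-8.7, 0.8, 22.3]
gripper_width: 0.248
```

Call:
{"fn": "drive_tool", "kwargs": {
  "series": [-1,0,0,-1.5,0,0,0,-1,0,0,0,0,0,0,1,0,0,0,0,0,0,1,0,0,0,0,0,0,1,0,0,0,0,0,0,1,0,0,0,0,0,0,1,0,0,0,0,0,0,1,0,0,0,0,0,0,1,0,0,0,0,0,0,1,0,0,0,0,0,0]
}}

```text
t: 22.52
eef_pos: [0.5417, 0.0062, 0.0603]
tool_rot: [-0.0, 0.87, 0.493, 0.0]
contact_force: [-0.1, 0.4, -0.1]
gripper_width: 1.001
```

Call:
{"fn": "drive_tool", "kwargs": {
  "series": [1,0,0,-10,0,0,0,1,0,0,-25,0,0,0,1,0,0,-40,0,0,0,1,0,0,-50,0,0,0,1,0,0,-50,0,0,0,1,0,0,-30,0,0,0,1,0,0,0,0,0,0,1,0,0,0,0,0,0]
}}

```text
t: 23.52
eef_pos: [0.541, 0.0062, 0.2649]
tool_rot: [-0.0, 0.87, 0.493, -0.0]
contact_force: [-0.4, -0.1, -0.4]
gripper_width: 0.997
```

Run:
```python
from h import *
p,M,s=cur();print(s['t'],p,s['contact_force'])
W=shot('wrist','w4');S=shot('scene','scene4');
cv2.imwrite('pics/m4.png',np.hstack([cv2.resize(W['pixels'],(400,300)),cv2.resize(S['pixels'],(400,300))]))
```

```text
23.525 [0.54104481 0.00616793 0.26494585] [-0.42835446 -0.07338305 -0.42648086]
```

View pics/m4.png

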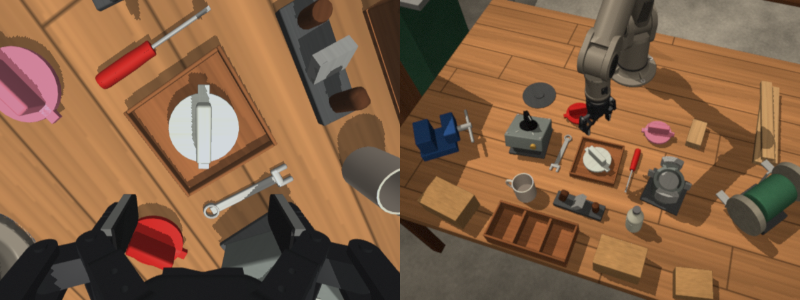

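View pics/w4.png

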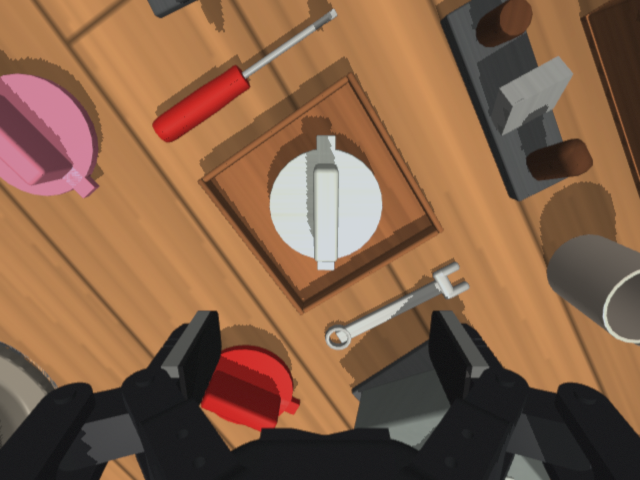

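The cover stands upright in the tray: disc centre at (326,204), tray centre at about (324,200), so roughly 5 mm off against 15 mm allowed. The bystanders look unmoved and the gripper is clear.

```bash
python3 -c "
from h import *
bot.hand_in()"
```

```text
the job is handed in; nothing more can be done
```

The filter is purged, and the cover is off the pot and standing upright in the wooden tray. I handed the job in at about 23.6 s of the 72 s allowed.

- **Purge knob:** I turned it clockwise until torque jumped from 0.24 to 1.7 N m at the stop. I held it there for about 1.5 s and let go. A picture afterwards showed the pointer back at its rest tick.
- **Cover:** I pressed it about 11 mm down to the rim and turned it 1.18 rad anticlockwise with no sign of forcing. I then lifted it off, lowered it until it touched the tray floor and released it.
- **Last checks:** The final wrist picture puts the cover about 5 mm from the tray's centre, against 15 mm allowed. The gripper was clear with no contact force, and the bystanders looked unmoved by eye.
- **Disagreement:** The top and scene cameras placed the tray centre about 12 mm apart. They had erred in opposite directions on the cover too, so I used a point midway between them.

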